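Lay the printer feed rollers in the cleaning cradle and spray them

ROBOT

A 7-joint arm with a two-finger parallel gripper is mounted at the origin on the work surface. World frame = base frame: x ahead of the robot, y to its left, z up, the work surface at z = 0. Lengths are in mm, angles in rad, forces in N, time in s.
With the tool pointing down it reaches from about 400 to 875 mm from the base axis. Payload 4.4 kg.
Tool frame: the origin (TCP) lies between the finger pads; the fingertips stand 17 mm ahead of it and the grasp point (between the pads) lies 2 mm behind it; z points along the fingers, y is the line along which they close (so a half turn about z gives the same grasp; the last joint's range is limited). The gripper opens to 85 mm and grips with 20 to 120 N. Pads are 22 mm wide; open, the fingers measure 114 mm over their backs; the gripper's body (76 mm by 85 mm) begins 54 mm behind the grasp point. The pads swing forward as they close: fully open they stand 13 mm farther back than shut.
Start: joints at [-1.299, 0.628, 0.038, 1.517, -0.027, 0.996, -0.02], TCP at [215.395, 613.288, 248.313] pointing down, gripper open.
Joint ranges: [-3.06, 3.06], [-0.37, 2.12], [-1.25, 1.32], [0.18, 2.47], [-1.1, 4.24], [0.23, 1.98], [-2.94, 2.94]. Speed limits (rad/s): [2.57, 2.57, 3.14, 3.14, 3.14, 3.14, 3.14].

INTERFACE

Orientations are given as [roll, pitch, yaw] about the fixed x, y, z axes, in that order (R = Rz(yaw) Ry(pitch) Rx(roll)).
In Python, from cell import sensors, get_image, ctrl gives the robot as it stands.
- The arm moves only by the tool send_rows, never from a script. Its argument "series" is a list of rows, each a list of 3 entries, a list of its own where there are three numbers: the finger opening in mm, from 0 to 85.4, then the shift along the world's x, y, z in units of 60 mm (1.0 is 60 mm), then the turn, a rotation vector about the world's x, y, z in units of 5 degrees (1.0 is 5 degrees). A call has 1 to 8 rows; each row shifts and turns the commanded pose from where the row before left it; what a row does not reach is not made up. A row lasts 1/8 s, in which the tool goes at most 62.5 mm and 10.7 degrees, less where a joint would pass 70% of its speed; a pose out of reach is approached as far as the arm can. A call is refused whole if a number of a shift passes 1 or a number of a turn 1, either way. A call with a gripper value outside its range is refused whole. The fingers move at their own pace and stop on an object; the grip force is fixed at half the most. Time passes only in rows, so rows that do not move let the fingers close. It gives the time, the measured TCP pose, the force, the opening and the grip force at its end, in the units of the state.
- sensors.read_state(): the state, without advancing time (a new reading comes with each control period).
- get_image(name): name is "side" or "top" or "wrist"; returns a dict with "img" (384x512x3 uint8, red, green, blue), "depth" (384x512 float32, mm along the optical axis (not along the pixel's ray), 0 where there is no reading), "vfov" (degrees; the focal length in pixels is half the picture's height over the tangent of half this angle, whatever the lens; pixels are square), "cx", "cy" (the principal point, pixels), "world_to_cam" (4x4, takes a point from world to camera coordinates). Camera axes: x right, y down, z forward; pixel columns grow to the right and rows downward; lengths in mm; the calibration is good to about 2 mm. The wrist camera is an equidistant fisheye: a pixel r from the principal point sees the ray r / f radians off the axis. A picture is of the moment at which its call begins.
- ctrl.finish_job(): hands the job in; it is judged then, once.
The state is a dict: "clock": time; "qpos": joint angles; "qd": joint speeds; "tau": joint torques, N m; "eef_pos": TCP position; "tool_rot": TCP orientation; "force": force on the tool from outside, world axes, zero at the start; "torque": the same for the moment, N m; "width": finger opening in mm; "gripper_force": force on a finger pad.
Only numpy, scipy, OpenCV 4.12 (cv2) and the standard library are available. Lean on these libraries where they do the work, as an engineer would, in place of code of your own. Each camera call takes 0.05 s, during which the arm holds its last target. There are 200 camera calls.

TASK

Gently lay (do not drop) both printer feed rollers in the cleaning cradle so that they sit level: the long roller in the lane with the wider-spaced V saddles, the short one in the other, each with its thick journal in the lower saddle and its rubber sleeve between the two saddles. Only when both lie in place, press the canister's white spray cap fully down and let it spring back up. Leave everything else on the bench where it is.

Things in the scene. Friction and masses are not known exactly. Their poses are not given: they have to be found in the camera images.
- long_roller: feed roller, 190 mm long: black rubber sleeve 32 mm diameter, 120 mm long; thick steel journal (24 mm diameter, 35 mm long) on its +x end, thin one (10 mm diameter, 35 mm long) on its -x end. Origin on the axis, mid-sleeve; x is the axis, towards the thick journal; y and z turn as it rolls. Starts lying on its sleeve, axis level, 16 mm above the bench. 0.3 kg (0.2 to 0.4).
- short_roller: feed roller, 150 mm long: black rubber sleeve 32 mm diameter, 80 mm long; thick steel journal (24 mm diameter, 35 mm long) on its +x end, thin one (10 mm diameter, 35 mm long) on its -x end. Origin on the axis, mid-sleeve; x is the axis, towards the thick journal; y and z turn as it rolls. Starts lying on its sleeve, axis level, 16 mm above the bench. 0.22 kg (0.15 to 0.3).
- long_roller_thick_end (a point): centre of the end face of the long roller's thick journal, 95 mm from the roller's origin
- short_roller_thick_end (a point): centre of the end face of the short roller's thick journal, 75 mm from the roller's origin
- cradle: fixed: dark steel plate 190 x 150 x 10 mm with two parallel lanes 85 mm apart, each of two white plastic 90 degree V saddles (mouth 40 mm, tops at most 65 mm above bench). Origin on the bench, under the centre; x along the lanes towards the canister, yaw -0.3 to 0.25. In a lane one saddle is 10 mm lower: a roller is level only with its thick journal there; reversed it tilts 7 degrees or more
- long_lane (a point): seat of the long roller: where the mid-point of its sleeve (on the axis) comes; 50 mm above the bench, axes as the cradle's. Two saddles 14 mm thick, 134 mm clear between them (7 mm play at each end of the sleeve). The lower saddle, for the thick journal, is on the -x side; this is the lane with the wider-spaced saddles, on the cradle's +y side.
- short_lane (a point): seat of the short roller: where the mid-point of its sleeve (on the axis) comes; 50 mm above the bench, axes as the cradle's. Two saddles 14 mm thick, 94 mm clear between them (7 mm play at each end of the sleeve). The lower saddle, for the thick journal, is on the +x side; this is the lane with the closer-spaced saddles, on the cradle's -y side.
- spray_can: fixed cleaner canister in a foot (64 mm square): aluminium, 52 mm diameter, shoulder 113 mm above the bench, upright, at the cradle's +x end, nozzle facing the cradle. Origin on the bench on its axis
- spray_cap (a joint): travel of the canister's sprung white cap: 0 up, 0.006 m fully down. It takes 3 N to start and 6 N fully down, and springs back by itself
- cap_top (a point): centre of the top of the white cap (28 mm flat round top), 143 mm above the bench when up; it moves straight down
- capacitor: bystander, loose: plain aluminium can capacitor, upright cylinder 28 mm diameter, 45 mm tall, beside the long roller (its axis 70 to 76 mm from the roller's axis). Origin at the centre of its underside
- standoff: bystander, loose: brass turned standoff, upright, foot 30 mm diameter, 34 mm tall, beside the short roller (its axis 70 to 76 mm from the roller's axis). Origin at the centre of its underside
- wash_bottle: bystander, loose: white plastic bottle, 48 mm diameter, 150 mm tall, upright, between the rollers' starting area and the cradle. Origin at the centre of its underside
- spool: bystander, loose: grey plastic spool standing on its flange, 56 mm diameter, 55 mm tall. Origin at the centre of its underside
- screwdriver: bystander, loose: screwdriver lying flat, about 0.2 m long, towards the back right. Origin near the middle of its length
- parts_tray: bystander, loose: blue open tray, 100 by 70 mm, 35 mm high. Origin at the centre of its underside
- mug: bystander, loose: white mug, 76 mm diameter, 90 mm tall. Origin at the centre of its underside
There are look-alikes about, which are no part of the job. Leave any red look-alike of the short_roller alone.

How it is judged (in metres and radians):
On the way, in this order (a step that is already met when the one before it is completed fails the run):
1. both rollers lie level in their own lanes, thick journal in the lower saddle (x of long_roller in the frame of long_lane between -0.01 and 0.01 m and y of long_roller in the frame of long_lane between -0.004 and 0.004 m and z of long_roller in the frame of long_lane between -0.004 and 0.004 m and angle between the x axis of long_roller and the x axis of long_lane, either way round below 0.04 rad and x of long_roller_thick_end in the frame of long_lane below -0.05 m and x of short_roller in the frame of short_lane between -0.01 and 0.01 m and y of short_roller in the frame of short_lane between -0.004 and 0.004 m and z of short_roller in the frame of short_lane between -0.004 and 0.004 m and angle between the x axis of short_roller and the x axis of short_lane, either way round below 0.04 rad and x of short_roller_thick_end in the frame of short_lane above 0.05 m and linear speed of each of long_roller, short_roller below 0.02 m/s and angular speed of each of long_roller, short_roller below 0.3 rad/s), for 0.2 s.
2. the spray cap is pressed fully down (at least 4.5 of its 6 mm) (value of joint spray_cap above 0.0045 m), for 0.05 s.
At the end, for the whole second after the job is handed in: Each roller is at rest in its own lane: the middle of its sleeve within 10 mm along the lane and 4 mm sideways and in height of the seat point, axis within 0.04 rad of the lane's (level), thick journal on the lower saddle's side; the spray cap is up again (within 1.5 mm) (all of step 1 and value of joint spray_cap below 0.0015 m); the robot touches nothing.
It fails at once if the cap is pressed (over 3 mm) while a roller is not in place (value of joint spray_cap above 0.003 m and not (x of long_roller in the frame of long_lane between -0.01 and 0.01 m and y of long_roller in the frame of long_lane between -0.004 and 0.004 m and z of long_roller in the frame of long_lane between -0.004 and 0.004 m and angle between the x axis of long_roller and the x axis of long_lane, either way round below 0.04 rad and x of long_roller_thick_end in the frame of long_lane below -0.05 m and x of short_roller in the frame of short_lane between -0.01 and 0.01 m and y of short_roller in the frame of short_lane between -0.004 and 0.004 m and z of short_roller in the frame of short_lane between -0.004 and 0.004 m and angle between the x axis of short_roller and the x axis of short_lane, either way round below 0.04 rad and x of short_roller_thick_end in the frame of short_lane above 0.05 m)).
It fails at once if a roller is dropped or slammed into its lane (faster than 0.4 m/s within 30 mm of its seat) ((distance between long_roller and long_lane below 0.03 m and linear speed of long_roller above 0.4 m/s) or (distance between short_roller and short_lane below 0.03 m and linear speed of short_roller above 0.4 m/s)).
It fails at once if a bystander is moved by more than 25 mm or tipped over (distance of any of capacitor, standoff, wash_bottle, spool, screwdriver, parts_tray, mug from where it was at the start of the episode above 0.025 m or angle between any of capacitor, standoff, wash_bottle, spool, screwdriver, parts_tray, mug's own z axis and vertical above 0.5 rad).
It also fails if it takes over 72 s, if anything falls off the work surface, if the arm or the gripper's body presses on something with over 40 N, if the wrist force passes 120 N, or if a joint passes its speed limit or range.

## Working session

There is one attempt and no reset: what is moved stays moved. The work goes in short steps, Python scripts to look and compute and a tool call to move; the robot and the scene stay as the last step left them, time stands still between calls to the robot, and variables do not carry over. Pictures are saved under pics/ and viewed, at most 10 in all, crops included, and the job is handed in when it is done.

Besides the shell and the picture viewer there is one more tool, called after "Request:" in YAML: its name, and indented under it one key for each argument. send_rows: Moves the arm, as the interface text tells. Its arguments: {"type":"object","properties":{"series":{"type":"array"}},"required":["series"]}

```bash
mkdir -p pics; ls; cat > h.py <<'E'
import numpy as np, cv2
from cell import sensors, get_image, ctrl
def grab(n):
    d=get_image(n); d['f']=d['img'].shape[0]/2/np.tan(np.radians(d['vfov']/2)); return d
def save(d,name,crop=None,s=1):
    im=d['img']
    if crop: im=im[crop[1]:crop[3],crop[0]:crop[2]]
    im=cv2.resize(im,None,fx=s,fy=s,interpolation=cv2.INTER_CUBIC)
    cv2.imwrite('pics/'+name,im[:,:,::-1])
def ray(d,u,v):
    T=np.linalg.inv(d['world_to_cam']); r=np.array([(u-d['cx'])/d['f'],(v-d['cy'])/d['f'],1])
    return T[:3,3],T[:3,:3]@r
def onz(d,u,v,z):
    o,r=ray(d,u,v); return o+r*(z-o[2])/r[2]
def cloud(d):
    h,w=d['depth'].shape; v,u=np.mgrid[:h,:w]; z=d['depth']
    P=np.stack([(u-d['cx'])/d['f']*z,(v-d['cy'])/d['f']*z,z],-1)
    T=np.linalg.inv(d['world_to_cam']); return P@T[:3,:3].T+T[:3,3]
def proj(d,p):
    q=d['world_to_cam'][:3,:3]@np.array(p)+d['world_to_cam'][:3,3]
    return q[0]/q[2]*d['f']+d['cx'],q[1]/q[2]*d['f']+d['cy']
E
python3 - <<'E'
from h import *
np.set_printoptions(precision=1,suppress=True)
for n in('top','side'):
    d=grab(n); save(d,n+'0.png',s=1.5); T=np.linalg.inv(d['world_to_cam']); print(n,d['vfov'],d['cx'],d['cy'],T[:3,3],T[:3,2],(d['depth']>0).mean())
s=sensors.read_state(); print(s)
E
```

```text
pics
top 56.62251174592374 262.52555767106367 187.34518778882074 [ 383.6  -20.5 1159.9] [ 0.1 -0.  -1. ] 0.9962005615234375
side 46.48689635068488 262.77829885588704 189.23062609070533 [  94.7 -930.5  824.1] [ 0.3  0.7 -0.6] 0.9956614176432291
{'clock': 0.1, 'qpos': array([-1.3,  0.6,  0. ,  1.5, -0. ,  1. , -0. ]), 'qd': array([-0.,  0.,  0., -0.,  0., -0.,  0.]), 'tau': array([  0. , -56.5,   1.2, -19.4,   0. ,   0. ,  -0. ]), 'eef_pos': array([215.2, 612.8, 247.5]), 'tool_rot': array([-3.1,  0. ,  2.8]), 'force': array([ 0.5, -0.5,  1. ]), 'torque': array([-0., -0., -0.]), 'gripper_force': 0.0, 'width': 85.16059264660005}
```

View pics/top0.png

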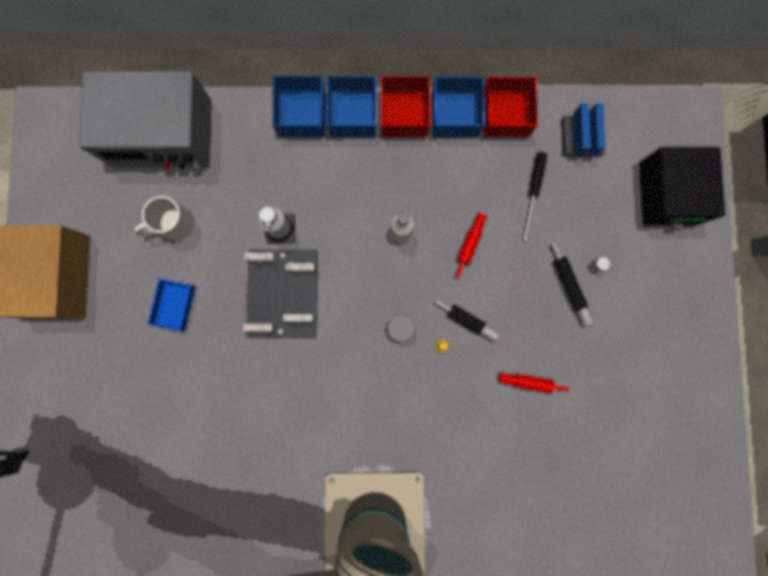

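View pics/side0.png

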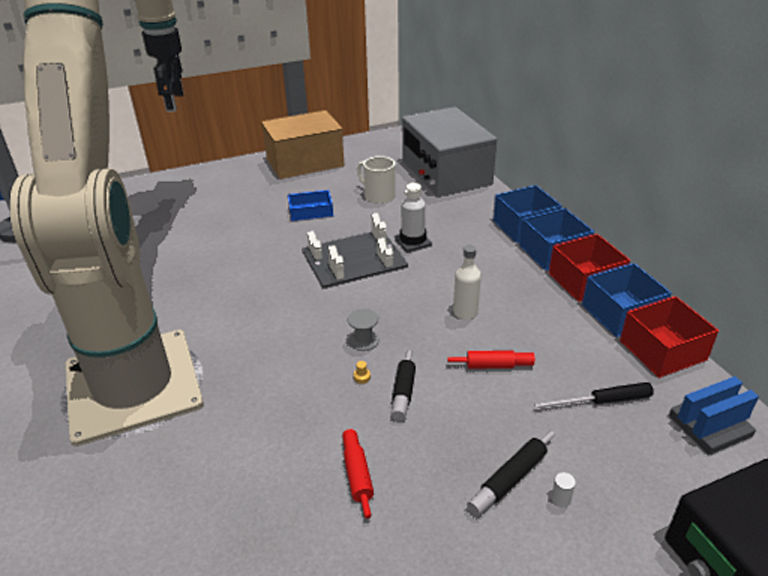

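The top view (1.5x pixels) shows these candidates:
- The long black roller is at (570,284), thick journal at (586,320).
- The short black roller is at (468,320), thick journal at (492,335).
- The look-alikes are the red rollers at (470,245) and (533,383), and the screwdriver's black handle at (538,173).

I choose the two black-sleeved, steel-ended ones. The cradle is at (282,293), the cap at (267,214).

```bash
python3 - <<'E'
from h import *
np.set_printoptions(precision=1,suppress=True)
D={n:grab(n) for n in('top','side')}
d=D['top']; save(d,'crop1.png',(270,150,430,230),4)
C={n:cloud(D[n]) for n in D}
for n in D:
    im=D[n]['img'].astype(int); mx=im.max(-1); mn=im.min(-1); P=C[n]
    bl=(P[...,2]>-30)
    print(n,'bench z', np.median(P[...,2][(P[...,0]>300)&(P[...,0]<600)&(np.abs(P[...,1])<400)]))
    # steel/black objects: points over 8mm within roller boxes
    boxes={'long':((480,760),(-420,-280)),'short':((380,520),(-190,-90)),'wb':(0,0)}
    m=((P[...,2]>6)&(P[...,2]<400)&(P[...,0]>300)&(P[...,0]<820)&(P[...,1]>-520)&(P[...,1]<400)).astype(np.uint8)
    k,l,st,ce=cv2.connectedComponentsWithStats(m)
    for i in range(1,k):
        if st[i,4]<25: continue
        Q=P[l==i]; c=im[l==i].mean(0)
        a=cv2.minAreaRect(Q[:,:2].astype(np.float32))
        print(ce[i],st[i,4],'ctr',np.array(a[0]),'size',np.array(a[1]),'ang %.1f'%a[2],'zmax %.1f'%np.percentile(Q[:,2],97),'rgb',c)
E
```

```text
top bench z 0.45275801659681747
[126.   95.1] 685 ctr [783.5 378.9] size [41.8 72.7] ang 89.6 zmax 132.9 rgb [71.2 70.9 72.6]
[389.9  96.1] 402 ctr [ 799.2 -467.6] size [88.  40.6] ang 89.5 zmax 72.8 rgb [33.5 53.8 83.4]
[357.1 121.5] 287 ctr [ 692.1 -352.4] size [ 24.4 198.4] ang 76.5 zmax 28.3 rgb [58.1 54.9 56.6]
[122.4 146.3] 171 ctr [634.2 394.6] size [10.1 50.7] ang 89.2 zmax 90.3 rgb [107.4 103.7  97.3]
[184.5 150.2] 477 ctr [620.4 208.5] size [60.9 76.6] ang 3.0 zmax 144.8 rgb [109.8 107.6 108.2]
[267.5 151.5] 259 ctr [611.8 -60.5] size [46.7 45.9] ang 30.5 zmax 152.0 rgb [119.1 115.3 109.9]
[313.6 161.3] 351 ctr [ 581.7 -208.8] size [ 31.2 149.6] ang 66.6 zmax 33.8 rgb [170.4  27.2  23.7]
[380.9 191.1] 498 ctr [ 497.8 -424.8] size [189.   32.2] ang 22.0 zmax 33.7 rgb [56.9 54.5 54.5]
[187.2 195.5] 2622 ctr [480.8 198.3] size [152.6 184.7] ang 89.6 zmax 55.4 rgb [92.1 90.7 91.1]
[399.8 176. ] 94 ctr [ 537. -487.] size [26.8 26. ] ang 26.4 zmax 49.4 rgb [151.1 147.2 147. ]
[124.7 201.6] 123 ctr [458.5 391.8] size [13.1 87. ] ang 86.8 zmax 37.8 rgb [ 23.5  55.1 111.5]
[312.7 21
[... 1063 characters left out ...]
 [106.7 107.3 108.1]
[268.2 257.9] 485 ctr [ 418.2 -198. ] size [155.3  31.5] ang 58.8 zmax 32.6 rgb [76.5 74.5 75.4]
[329.2 239.3] 543 ctr [ 576.5 -211.9] size [ 29.  148.5] ang 64.5 zmax 32.0 rgb [183.   37.5  35.1]
[240.5 248. ] 114 ctr [ 360.3 -149.4] size [27.  28.4] ang 68.6 zmax 35.0 rgb [175.4 138.   64.7]
[407. 263.] 507 ctr [ 689.4 -354.1] size [ 24.9 200.6] ang 75.9 zmax 25.5 rgb [57.4 55.3 57.6]
[468.1 279.3] 1026 ctr [ 797.4 -469.7] size [45.  92.2] ang 0.0 zmax 70.5 rgb [42.4 62.2 92.9]
[339.1 315.8] 980 ctr [ 494.2 -425.5] size [192.4  32.8] ang 21.3 zmax 32.3 rgb [67.  65.4 65.9]
[374.9 325.7] 262 ctr [ 533.9 -488.3] size [28.1 27.3] ang 11.8 zmax 45.6 rgb [158.5 157.  157.5]
```

View pics/crop1.png

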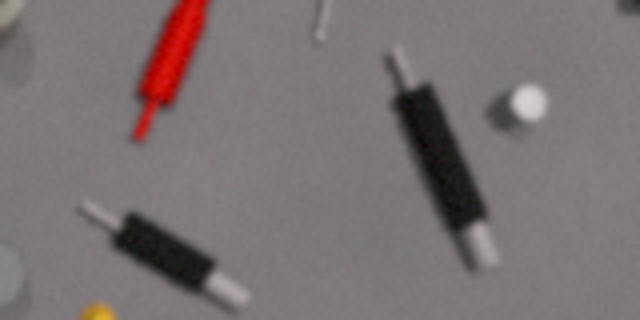

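The crop shows both black-sleeved rollers clearly. The long one's thick journal is at crop (480,245) and the short one's at (228,290). The red look-alike is at (170,50) and the capacitor at (528,103). Next I measure the cradle and cap.

```bash
python3 - <<'E'
from h import *
np.set_printoptions(precision=1,suppress=True)
for n in('top','side'):
    d=grab(n);P=cloud(d);im=d['img'].astype(int);mx=im.max(-1);mn=im.min(-1)
    b=(P[...,0]>370)&(P[...,0]<590)&(P[...,1]>100)&(P[...,1]<300)
    pl=b&(P[...,2]>5)&(P[...,2]<80)
    a=cv2.minAreaRect(P[pl][:,:2].astype(np.float32)); print(n,'plate',a)
    s=(b&(P[...,2]>28)).astype(np.uint8); k,l,st,ce=cv2.connectedComponentsWithStats(s)
    for i in range(1,k):
        Q=P[l==i]
        if len(Q)>12:
            a=cv2.minAreaRect(Q[:,:2].astype(np.float32)); print(' saddle',len(Q),ce[i],np.array(a[0]),a[1],a[2],'ztop',Q[:,2].max())
    b=(np.abs(P[...,0]-617)<50)&(np.abs(P[...,1]-205)<50)
    c=b&(P[...,2]>136)
    print(' cap',c.sum(),P[c].mean(0),P[c].min(0),P[c].max(0))
    for nm,(cx,cy) in dict(long=(496,-425),short=(420,-198)).items():
        m=(np.hypot(P[...,0]-cx,P[...,1]-cy)<110)&(P[...,2]>4)&(P[...,2]<45)&(mx<60)
        k,l,st,ce=cv2.connectedComponentsWithStats(m.astype(np.uint8)); i=1+st[1:,4].argmax(); Q=P[l==i]
        a=cv2.minAreaRect(Q[:,:2].astype(np.float32)); print(' sleeve',nm,a,Q[:,2].max())
E
```

```text
top plate ((482.0838623046875, 201.35794067382812), (216.69754028320312, 181.54495239257812), 1.5691207647323608)
 saddle 100 [172.1 170.8] [554.7 237.8] (56.45435333251953, 14.880084991455078) 88.51986694335938 ztop 64.4664973922088
 saddle 95 [199.4 177.8] [533.8 153.6] (54.35639190673828, 14.22048282623291) 88.95086669921875 ztop 56.8674436923684
 saddle 92 [198.2 212. ] [425.3 155.4] (56.36891174316406, 12.507434844970703) 89.20057678222656 ztop 65.28605487746836
 saddle 95 [171. 218.] [407.3 240.2] (56.389469146728516, 12.820953369140625) 89.58301544189453 ztop 55.52528977646148
 cap 96 [620.9 202.1 142.2] [601.4 188.  136.1] [636.7 216.3 148.6]
 sleeve long ((497.15191650390625, -423.0274658203125), (117.40431213378906, 28.7088623046875), 22.277942657470703) 37.92424051701778
 sleeve short ((421.47271728515625, -196.5240020751953), (77.57353210449219, 28.444255828857422), 59.51533889770508) 35.72250521589331
side plate ((485.62908935546875, 197.08514404296875), (156.11859130859375, 208.6717987060547), 89.7950668334961)
 saddle 188 [253.4 157. ] [539.6 193.6] (143.70352172851562, 24.524213790893555) 76.94153594970703 ztop 62.84899814682706
 saddle 79 [208.7 161.3] [403.1 238.9] (55.51942443847656, 15.082074165344238) 88.97919464111328 ztop 54.10498914734069
 saddle 111 [223.1 172.6] [422.1 153.8] (56.794490814208984, 16.064178466796875) 88.9153823852539 ztop 63.43720036381956
 cap 54 [616.9 200.3 141.2] [600.  186.3 136.8] [633.6 220.4 146. ]
 sleeve long ((500.52557373046875, -424.9673767089844), (133.0514678955078, 29.3593692779541), 21.088491439819336) 34.26911033009321
 sleeve short ((420.2057800292969, -198.1028594970703), (86.06536102294922, 28.886404037475586), 57.55794143676758) 34.30986502262999
```

Request:
send_rows:
  series:
    - [60, [0.5, -0.85, 0], [0, 0, 0]]
    - [60, [0.5, -0.85, 0], [0, 0, 0]]
    - [60, [0.5, -0.85, 0], [0, 0, 0]]
    - [60, [0.5, -0.85, 0], [0, 0, 0]]
    - [60, [0.5, -0.85, 0], [0, 0, 0]]
    - [60, [0.5, -0.85, 0], [0, 0, 0]]
    - [60, [0.5, -0.85, 0], [0, 0, 0]]
    - [60, [0.5, -0.85, 0], [0, 0, 0]]

```text
clock: 1.3
eef_pos: [456.3, 203.7, 248.6]
tool_rot: [3.141, 0.001, 2.804]
force: [0.8, 1.9, -0.5]
width: 60.2
gripper_force: 0.0
```

```bash
python3 - <<'E'
from h import *
s=sensors.read_state();print(s['clock'],s['eef_pos'],np.degrees(s['tool_rot']),s['qpos'],s['width'])
E
```

```text
1.3 [456.31643059 203.6875986  248.58930656] [1.79960407e+02 3.09755448e-02 1.60655976e+02] [-0.52129475  0.41461839  0.06325469  1.93029058 -0.03574355  0.79686793
  0.79475864] 60.15908770457563
```

Request:
send_rows:
  series:
    - [60, [0.05, -0.95, 0], [0, 0, 1]]
    - [60, [0.05, -0.95, 0], [0, 0, 1]]
    - [60, [0.05, -0.95, 0], [0, 0, 1]]
    - [60, [0.05, -0.95, 0], [0, 0, 1]]
    - [60, [0.05, -0.95, 0], [0, 0, 1]]
    - [60, [0.05, -0.95, 0], [0, 0, 1]]
    - [60, [0.05, -0.95, 0], [0, 0, 1]]
    - [60, [0.05, -0.95, 0], [0, 0, 1]]

```text
clock: 2.3
eef_pos: [479.4, -252.6, 248.5]
tool_rot: [-3.141, 0.001, -2.778]
force: [1.9, 0.7, -0.9]
width: 59.9
gripper_force: 0.0
```

Request:
send_rows:
  series:
    - [60, [0.07, -0.9, 0], [0, 0, 0.2]]
    - [60, [0.07, -0.9, 0], [0, 0, 0]]
    - [60, [0.07, -0.85, 0], [0, 0, 0]]
    - [60, [0.04, -0.2, -0.5], [0, 0, 0]]
    - [60, [0, 0, -0.5], [0, 0, 0]]
    - [60, [0, 0, 0], [0, 0, 0]]

```text
clock: 3.05
eef_pos: [492.8, -420.6, 185.8]
tool_rot: [3.137, -0.003, -2.764]
force: [0.3, -0.1, 0.7]
width: 60.0
gripper_force: 0.0
```

```bash
python3 - <<'E'
from h import *
s=sensors.read_state();print(s['clock'],s['eef_pos'],np.degrees(s['tool_rot']),s['qpos'],s['width'])
d=grab('wrist');save(d,'w1.png',s=1.5)
T=np.linalg.inv(d['world_to_cam']);print(T,d['f'],d['vfov'],d['cx'],d['cy'])
E
```

```text
3.05 [ 492.83256803 -420.62975068  185.82415397] [ 1.79711562e+02 -1.58710988e-01 -1.58369239e+02] [ 0.69222061  0.69447553 -0.04913818  1.57872087  0.0406932   0.87514267
  2.5765    ] 59.95858544761328
[[-3.70244006e-01  8.95373400e-01  2.47438580e-01  4.28366114e+02]
 [ 9.28917138e-01  3.55230555e-01  1.04518917e-01 -4.46019671e+02]
 [ 5.68571393e-03  2.68547440e-01 -9.63249680e-01  3.10265090e+02]
 [ 0.00000000e+00  0.00000000e+00  0.00000000e+00  1.00000000e+00]] 297.3186396354542 65.70646984690485 256.6125855797724 195.29721223250033
```

View pics/w1.png

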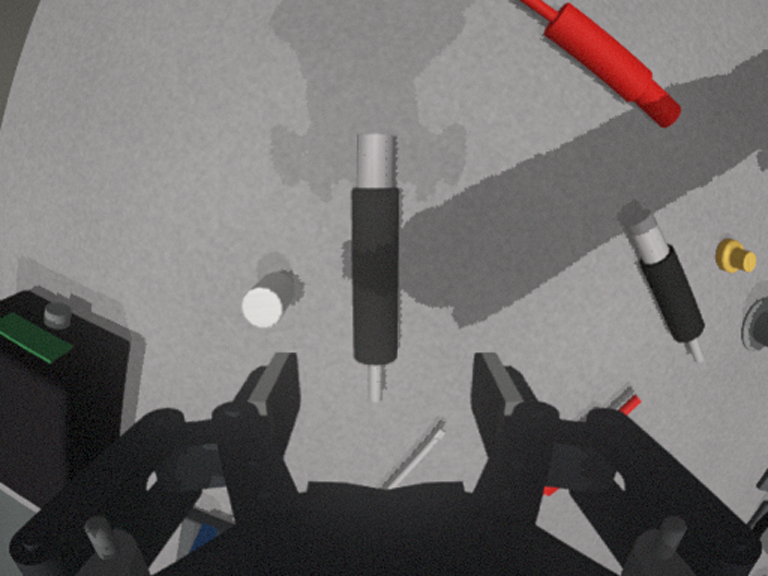

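The wrist view shows the long roller between the fingers, with its sleeve centred at (375,275) and its axis vertical in the picture. The capacitor is at (262,306), clear of the left finger. I now locate the roller precisely from this view.

```bash
cat >> h.py <<'E'
def fcloud(d):
    h,w=d['depth'].shape; v,u=np.mgrid[:h,:w]; x=u-d['cx'];y=v-d['cy'];r=np.hypot(x,y)+1e-9;t=np.tan(r/d['f'])
    z=d['depth']; P=np.stack([x/r*t*z,y/r*t*z,z],-1)
    T=np.linalg.inv(d['world_to_cam']); return P@T[:3,:3].T+T[:3,3]
def wroller(d,c,rad=110,zlo=5,zhi=45):
    P=fcloud(d); m=((np.hypot(P[...,0]-c[0],P[...,1]-c[1])<rad)&(P[...,2]>zlo)&(P[...,2]<zhi)).astype(np.uint8)
    k,l,st,ce=cv2.connectedComponentsWithStats(m)
    for i in range(1,k):
        if st[i,4]>150:
            Q=P[l==i]; a=cv2.minAreaRect(Q[:,:2].astype(np.float32)); print(np.round(ce[i]),st[i,4],np.round(a[0],1),np.round(a[1],1),round(a[2],1),'z',np.round(np.percentile(Q[:,2],98),1))
E
python3 - <<'E'
from h import *
d=grab('wrist');wroller(d,(496,-425))
P=fcloud(d);print(np.median(P[20:120,100:200,2]))
s=sensors.read_state();print(s['eef_pos'],s['tool_rot'])
E
```

```text
[251. 170.] 4630 [ 495.2 -425.2] [188.8  31.6] 21.8 z 31.1
[180. 198.] 863 [ 534.3 -487.5] [26.5 27.5] 14.2 z 44.6
-1.3745641097032717
[ 494.81925562 -421.71555951  188.98995041] [-3.14113287e+00  3.68662986e-04 -2.76348933e+00]
```

Request:
send_rows:
  series:
    - [60, [0.01, -0.06, -0.7], [0, 0, 0]]
    - [60, [0, 0, -0.7], [0, 0, 0]]
    - [60, [0, 0, -0.7], [0, 0, 0]]
    - [60, [0, 0, -0.4], [0, 0, 0]]
    - [60, [0, 0, -0.2], [0, 0, 0]]
    - [60, [0, 0, -0.1], [0, 0, 0]]
    - [60, [0, 0, 0], [0, 0, 0]]
    - [60, [0, 0, 0], [0, 0, 0]]

```text
clock: 4.15
eef_pos: [495.6, -425.9, 21.5]
tool_rot: [-3.14, 0.001, -2.764]
force: [-0.0, -0.1, -0.2]
width: 59.6
gripper_force: 0.0
```

Request:
send_rows:
  series:
    - [25, [0, 0, 0], [0, 0, 0]]
    - [25, [0, 0, 0], [0, 0, 0]]
    - [25, [0, 0, 0], [0, 0, 0]]
    - [25, [0, 0, 0], [0, 0, 0]]
    - [25, [0, 0, 0], [0, 0, 0]]
    - [25, [0, 0, 0], [0, 0, 0]]

```text
clock: 4.9
eef_pos: [495.4, -425.7, 21.2]
tool_rot: [-3.141, 0.0, -2.764]
force: [-0.4, 0.2, 5.3]
width: 30.0
gripper_force: 59.2
```

Request:
send_rows:
  series:
    - [25, [0, 0, 0.2], [0, 0, 0]]
    - [25, [0, 0, 0.5], [0, 0, 0]]
    - [25, [0, 0, 0.7], [0, 0, 0]]
    - [25, [0, 0, 0.7], [0, 0, 0]]
    - [25, [0, 0, 0.7], [0, 0, 0]]
    - [25, [0, 0, 0.7], [0, 0, 0]]
    - [25, [0, 0, 0.4], [0, 0, 0]]
    - [25, [0, 0, 0], [0, 0, 0]]

```text
clock: 5.9
eef_pos: [495.6, -425.8, 256.4]
tool_rot: [-3.138, 0.002, -2.764]
force: [-0.4, 0.2, -3.8]
width: 30.3
gripper_force: 60.0
```

Request:
send_rows:
  series:
    - [25, [0, 0.4, 0], [0, 0, -0.5]]
    - [25, [0, 0.7, 0], [0, 0, -0.5]]
    - [25, [0, 0.7, 0], [0, 0, -0.5]]
    - [25, [0, 0.7, 0], [0, 0, -0.5]]
    - [25, [0, 0.7, 0], [0, 0, -0.5]]
    - [25, [0, 0.7, 0], [0, 0, -0.5]]
    - [25, [0, 0.7, 0], [0, 0, -0.5]]
    - [25, [0, 0.7, 0], [0, 0, -0.5]]

```text
clock: 6.9
eef_pos: [493.6, -105.7, 252.7]
tool_rot: [3.141, -0.003, -3.114]
force: [1.0, 0.5, -3.3]
width: 29.9
gripper_force: 60.0
```

Request:
send_rows:
  series:
    - [25, [-0.04, 0.7, 0], [0, 0, -0.54]]
    - [25, [-0.04, 0.7, 0], [0, 0, 0]]
    - [25, [-0.04, 0.7, 0], [0, 0, 0]]
    - [25, [-0.04, 0.7, 0], [0, 0, 0]]
    - [25, [-0.04, 0.7, 0], [0, 0, 0]]
    - [25, [-0.04, 0.7, 0], [0, 0, 0]]
    - [25, [-0.04, 0.7, 0], [0, 0, 0]]
    - [25, [0, 0.4, 0], [0, 0, 0]]

```text
clock: 7.9
eef_pos: [476.4, 212.9, 252.7]
tool_rot: [-3.141, -0.003, 3.126]
force: [1.2, -1.1, -2.5]
width: 30.3
gripper_force: 60.0
```

Request:
send_rows:
  series:
    - [25, [0, 0.47, 0], [0, 0, 0]]
    - [25, [0, 0, -0.5], [0, 0, 0]]
    - [25, [0, 0, -0.6], [0, 0, 0]]
    - [25, [0, 0, -0.6], [0, 0, 0]]
    - [25, [0, 0, -0.3], [0, 0, 0]]
    - [25, [0, 0, 0], [0, 0, 0]]
    - [25, [0, 0, 0], [0, 0, 0]]

```text
clock: 8.78
eef_pos: [478.2, 238.9, 134.4]
tool_rot: [-3.142, -0.0, 3.123]
force: [-0.7, 0.7, -3.4]
width: 30.0
gripper_force: 60.0
```

```bash
python3 - <<'E'
from h import *
s=sensors.read_state();print(s['eef_pos'],s['tool_rot'])
W=grab('wrist');S=grab('side')
a=W['img'];b=S['img'][100:228,150:320]
b=cv2.resize(b,(510,384));cv2.imwrite('pics/w2.png',cv2.resize(np.hstack([a,b])[:,:,::-1],(798,300)))
P=fcloud(W);h=(np.abs(P[...,0]-479)<100)&(np.abs(P[...,1]-200)<85)
m=(h&(P[...,2]>28)&(P[...,2]<70)).astype(np.uint8);k,l,st,ce=cv2.connectedComponentsWithStats(m)
for i in range(1,k):
    if st[i,4]>60:
        Q=P[l==i];r=cv2.minAreaRect(Q[:,:2].astype(np.float32));print('sad',ce[i].round(),st[i,4],np.round(r[0],1),np.round(r[1],1),round(r[2],1),np.percentile(Q[:,2],97).round(1))
E
```

```text
[478.19067405 238.86300954 134.3552095 ] [-3.14151215e+00 -1.42322485e-04  3.12317724e+00]
sad [224. 111.] 227 [405.2 217.2] [ 9.  14.2] 88.4 51.2
sad [292. 110.] 269 [405.7 265.6] [12.  13.1] 89.4 51.5
sad [146. 141.] 1510 [424.4 156.8] [59.  14.5] 89.4 60.8
sad [160. 262.] 988 [531.8 154.7] [56.8 15.2] 89.0 50.4
```

View pics/w2.png

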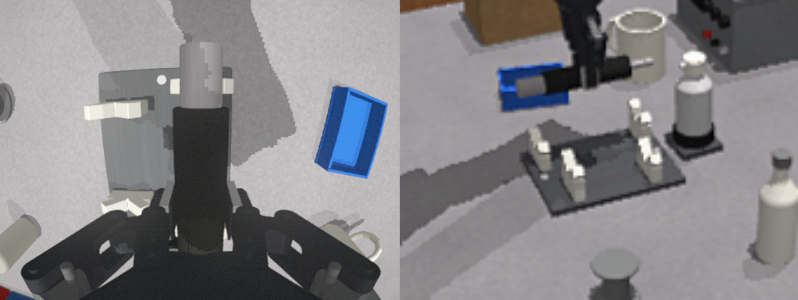

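The wrist view shows the held roller's thick journal over the far low saddle at (200,88), pointing towards -x, with the sleeve inboard of it. I measure roller and saddles in this same frame.

```bash
python3 - <<'E'
from h import *
np.set_printoptions(precision=1,suppress=True)
W=grab('wrist');P=fcloud(W);mx=W['img'].max(-1)
for x0 in range(375,470,8):
    m=(np.abs(P[...,0]-x0)<4)&(np.abs(P[...,1]-239)<25)&(P[...,2]>100)&(P[...,2]<175)
    if m.sum()>8:
        Q=P[m];print(x0,m.sum(),'y',Q[:,1].min(),Q[:,1].max(),((Q[:,1].min()+Q[:,1].max())/2).round(1),'ztop',np.percentile(Q[:,2],95),'br',mx[m].mean())
for n in('top','side'):
    P=cloud(grab(n)); m=(np.abs(P[...,0]-479)<130)&(np.abs(P[...,1]-239)<25)&(P[...,2]>118)&(P[...,2]<155)
    Q=P[m]; print(n,m.sum(),Q[:,0].min(),Q[:,0].max())
    for x0 in range(380,580,12):
        q=Q[np.abs(Q[:,0]-x0)<6]
        if len(q)>4: print('  ',x0,q[:,1].min(),q[:,1].max(),q[:,2].max())
E
```

```text
383 365 y 229.7849531882718 253.11709128396785 241.5 ztop 140.5921016121773 br 148.11780821917807
391 1051 y 229.5955567999396 253.43893095506513 241.5 ztop 140.61012453902717 br 147.47764034253092
399 1083 y 229.06474261848518 253.46455332037644 241.3 ztop 140.53718083296252 br 144.59372114496767
407 1069 y 229.3067354655932 252.86036518634157 241.1 ztop 140.58395526849944 br 143.90832553788587
415 1093 y 226.3076755004406 252.75364773336193 239.5 ztop 140.74930179257103 br 129.16193961573651
423 1477 y 225.25917079866264 256.4466096161214 240.9 ztop 144.4531200240609 br 50.33446174678402
431 1387 y 224.8180113731799 256.300827861126 240.6 ztop 144.55251650156907 br 46.77721701514059
439 1334 y 224.63110785893986 256.07968638644235 240.4 ztop 144.5411555636797 br 45.10344827586207
447 1253 y 224.4388705833596 255.8015597856615 240.1 ztop 144.54433823158405 br 45.38387869114126
455 1186 y 224.45991738450772 255.9488255507987 240.2 ztop 144.55495600274776 br 45.22259696458685
463 3075 y 214.00301604539476 263.9944735605488 239.0 ztop 173.06447665526784 br 64.00910569105692
top 432 385
[... 1400 characters left out ...]
21782
   452 219.89889290679844 247.00186668234483 147.57352533756045
   464 214.18255019827643 262.9182199896254 154.83509790523533
   476 214.01060795879016 258.35880283647975 153.60187194748175
   488 214.54783053444703 231.31222095014095 143.27244415765233
   500 221.62765600507146 237.08576368443323 144.6039027414604
   512 220.262691979093 245.26561368263947 146.15525598860052
   524 219.02873535963795 246.59627719589116 147.05320056180267
   536 218.00596162906618 237.49042684742653 147.20636070920978
   548 232.55393509966802 243.2566365982575 134.21678661090152
   560 230.32966483789528 236.731366090125 138.1360721238758
   572 229.52759745360936 237.70364422376156 135.7333665260785
```

Request:
send_rows:
  series:
    - [25, [0.02, 0.01, -0.3], [0, 0, 0]]
    - [25, [0, 0, -0.3], [0, 0, 0]]
    - [25, [0, 0, -0.3], [0, 0, 0]]
    - [25, [0, 0, -0.2], [0, 0, 0]]
    - [25, [0, 0, -0.1], [0, 0, 0]]
    - [25, [0, 0, -0.05], [0, 0, 0]]
    - [25, [0, 0, 0], [0, 0, 0]]
    - [25, [0, 0, 0], [0, 0, 0]]

```text
clock: 10.02
eef_pos: [479.7, 239.6, 59.7]
tool_rot: [3.141, 0.001, 3.123]
force: [-0.0, 0.7, -3.1]
width: 30.2
gripper_force: 60.1
```

Request:
send_rows:
  series:
    - [25, [0, 0, -0.04], [0, 0, 0]]
    - [25, [0, 0, -0.03], [0, 0, 0]]
    - [25, [0, 0, 0], [0, 0, 0]]
    - [25, [0, 0, 0], [0, 0, 0]]

```text
clock: 10.52
eef_pos: [479.7, 240.1, 55.4]
tool_rot: [3.141, 0.001, 3.124]
force: [-0.0, 0.5, 1.5]
width: 30.3
gripper_force: 60.7
```

Request:
send_rows:
  series:
    - [25, [0, 0, -0.01], [0, 0, 0]]
    - [25, [0, 0, 0], [0, 0, 0]]
    - [34, [0, 0, 0], [0, 0, 0]]
    - [38, [0, 0, 0], [0, 0, 0]]
    - [45, [0, 0, 0], [0, 0, 0]]
    - [52, [0, 0, 0], [0, 0, 0]]
    - [52, [0, 0, 0], [0, 0, 0]]

```text
clock: 11.4
eef_pos: [479.3, 239.4, 54.4]
tool_rot: [-3.141, -0.0, 3.123]
force: [1.2, -0.0, 0.5]
width: 52.0
gripper_force: 0.0
```

Request:
send_rows:
  series:
    - [52, [0, 0, 0.1], [0, 0, 0]]
    - [52, [0, 0, 0.3], [0, 0, 0]]
    - [52, [0, 0, 0.8], [0, 0, 0]]
    - [52, [0, 0, 0.9], [0, 0, 0]]
    - [52, [0, 0, 0.6], [0, 0, 0]]
    - [52, [0, 0, 0.5], [0, 0, 0]]
    - [52, [0, -0.4, 0], [0, 0, -1]]
    - [52, [0, -0.7, 0], [0, 0, -1]]

```text
clock: 12.4
eef_pos: [478.8, 172.8, 246.2]
tool_rot: [3.142, -0.0, 2.946]
force: [0.3, -1.5, -0.6]
width: 51.9
gripper_force: 0.0
```

```bash
cat >> h.py <<'E'
def lane(n,y,zlo=36,zhi=75,x=479,h=20):
    d=grab(n); P=fcloud(d) if n=='wrist' else cloud(d); mx=d['img'].max(-1)
    m=(np.abs(P[...,0]-x)<110)&(np.abs(P[...,1]-y)<h)&(P[...,2]>zlo)&(P[...,2]<zhi); Q=P[m]; b=mx[m]
    if len(Q)==0: print(n,'none'); return
    D=Q[b<75]; print(n,'x %.1f..%.1f'%(Q[:,0].min(),Q[:,0].max()),'sleeve x %.1f..%.1f'%tuple(np.percentile(D[:,0],[1,99])))
    for x0 in range(x-90,x+100,20):
        q=Q[np.abs(Q[:,0]-x0)<5]
        if len(q)>4: print('  ',x0,'y %.1f..%.1f z %.1f'%(q[:,1].min(),q[:,1].max(),np.percentile(q[:,2],95)))
E
python3 - <<'E'
from h import *
lane('top',239);lane('wrist',239);S=grab('side')
save(S,'s3.png',(150,100,320,228),4)
s=sensors.read_state();print(s['eef_pos'],np.degrees(s['tool_rot']),s['qpos'][6])
E
```

```text
top x 388.5..575.2 sleeve x 388.5..465.5
   389 y 228.7..236.7 z 60.0
   409 y 220.3..240.7 z 61.6
   429 y 225.1..239.3 z 68.5
   449 y 224.2..243.6 z 66.6
   469 y 224.3..231.1 z 62.0
wrist x 384.5..574.3 sleeve x 420.8..536.8
   389 y 230.6..254.2 z 60.7
   409 y 219.1..258.9 z 60.6
   429 y 226.2..258.0 z 64.8
   449 y 225.7..256.9 z 64.8
   469 y 225.3..256.0 z 65.1
   489 y 224.9..256.9 z 64.6
   509 y 224.6..256.7 z 64.6
   529 y 224.6..255.8 z 64.5
   549 y 219.1..258.9 z 59.8
   569 y 235.1..244.9 z 54.0
[478.71956916 169.37376453 245.76679504] [-1.79826627e+02 -8.15292116e-02  1.68539004e+02] 0.9991337944228832
```

View pics/s3.png

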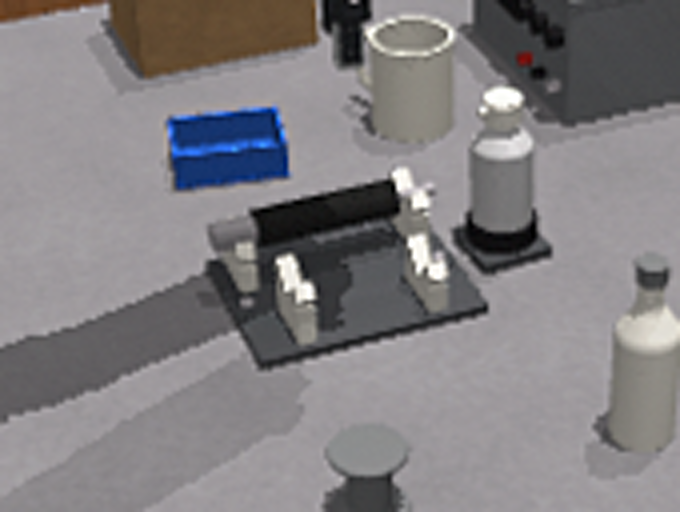

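The side crop shows the long roller lying level in its lane, thick journal on the near low saddle at (235,233) and thin one at (425,190). The wrist depth confirms it is level. Next is the short roller.

Request:
send_rows:
  series:
    - [56, [-0.05, -0.3, 0], [0, 0, -1]]
    - [56, [-0.05, -0.3, 0], [0, 0, -1]]
    - [56, [-0.05, -0.3, 0], [0, 0, -1]]
    - [56, [-0.05, -0.3, 0], [0, 0, -1]]
    - [56, [-0.05, -0.3, 0], [0, 0, -1]]
    - [56, [-0.05, -0.3, 0], [0, 0, -1]]
    - [56, [-0.05, -0.3, 0], [0, 0, -1]]
    - [56, [-0.05, -0.3, 0], [0, 0, -1]]

```text
clock: 13.55
eef_pos: [455.2, 28.3, 246.5]
tool_rot: [3.142, 0.0, 2.245]
force: [-0.5, 1.0, -0.1]
width: 55.8
gripper_force: 0.0
```

Request:
send_rows:
  series:
    - [56, [-0.05, -0.3, 0], [0, 0, -1]]
    - [56, [-0.05, -0.3, 0], [0, 0, -1]]
    - [56, [-0.05, -0.3, 0], [0, 0, -1]]
    - [56, [-0.05, -0.3, 0], [0, 0, -1]]
    - [56, [-0.05, -0.3, 0], [0, 0, -1]]
    - [56, [-0.05, -0.3, 0], [0, 0, -1]]
    - [56, [-0.05, -0.3, 0], [0, 0, -1]]
    - [56, [-0.05, -0.3, 0], [0, 0, -1]]

```text
clock: 14.55
eef_pos: [431.2, -115.7, 246.5]
tool_rot: [3.142, -0.0, 1.547]
force: [-0.3, 0.1, -0.5]
width: 56.0
gripper_force: 0.0
```

Request:
send_rows:
  series:
    - [56, [-0.03, -0.25, -0.2], [0, 0, -1]]
    - [56, [-0.03, -0.25, -0.2], [0, 0, -1]]
    - [56, [-0.03, -0.25, -0.2], [0, 0, -1]]
    - [56, [-0.03, -0.25, -0.2], [0, 0, -1]]
    - [56, [-0.03, -0.25, -0.2], [0, 0, -1]]
    - [56, [-0.02, -0.13, 0], [0, 0, -0.8]]
    - [56, [0, 0, 0], [0, 0, 0]]
    - [56, [0, 0, 0], [0, 0, 0]]

```text
clock: 15.55
eef_pos: [421.5, -196.8, 186.8]
tool_rot: [3.141, -0.001, 1.047]
force: [-0.4, 0.6, -0.5]
width: 56.4
gripper_force: 0.0
```

```bash
python3 - <<'E'
from h import *
d=grab('wrist');wroller(d,(420,-198),90)
s=sensors.read_state();print(s['clock'],s['eef_pos'],np.degrees(s['tool_rot']),s['qpos'][6],s['width'])
E
```

```text
[256. 187.] 3444 [ 419.6 -197.5] [149.8  31.3] 58.9 z 31.2
[186. 165.] 600 [ 366.6 -145. ] [29.  23.6] 84.4 z 33.7
15.6 [ 421.54405022 -196.75305685  186.80792192] [ 1.79975395e+02 -3.97567487e-02  6.00189804e+01] 0.3108183864165126 56.07830232671932
```

Request:
send_rows:
  series:
    - [56, [-0.03, -0.02, -0.7], [0, 0, -0.2]]
    - [56, [0, 0, -0.7], [0, 0, 0]]
    - [56, [0, 0, -0.7], [0, 0, 0]]
    - [56, [0, 0, -0.4], [0, 0, 0]]
    - [56, [0, 0, -0.2], [0, 0, 0]]
    - [56, [0, 0, -0.06], [0, 0, 0]]
    - [56, [0, 0, 0], [0, 0, 0]]
    - [56, [0, 0, 0], [0, 0, 0]]

```text
clock: 16.6
eef_pos: [419.8, -198.3, 21.3]
tool_rot: [3.141, -0.0, 1.029]
force: [-0.1, 0.2, -0.1]
width: 56.2
gripper_force: 0.0
```

Request:
send_rows:
  series:
    - [25, [0, 0, 0], [0, 0, 0]]
    - [25, [0, 0, 0], [0, 0, 0]]
    - [25, [0, 0, 0], [0, 0, 0]]
    - [25, [0, 0, 0], [0, 0, 0]]
    - [25, [0, 0, 0], [0, 0, 0]]
    - [25, [0, 0, 0], [0, 0, 0]]

```text
clock: 17.35
eef_pos: [419.7, -198.5, 21.6]
tool_rot: [3.141, -0.001, 1.029]
force: [-0.3, 0.5, 5.5]
width: 30.3
gripper_force: 58.8
```

Request:
send_rows:
  series:
    - [25, [0, 0, 0.2], [0, 0, 0]]
    - [25, [0, 0, 0.5], [0, 0, 0]]
    - [25, [0, 0, 0.7], [0, 0, 0]]
    - [25, [0, 0, 0.7], [0, 0, 0]]
    - [25, [0, 0, 0.7], [0, 0, 0]]
    - [25, [0, 0, 0.7], [0, 0, 0]]
    - [25, [0, 0, 0.4], [0, 0, 0]]
    - [25, [0, 0, 0], [0, 0, 0]]

```text
clock: 18.35
eef_pos: [419.9, -198.6, 256.5]
tool_rot: [3.138, -0.001, 1.029]
force: [0.0, 0.2, -3.2]
width: 30.3
gripper_force: 60.1
```

Request:
send_rows:
  series:
    - [25, [0.04, 0.2, 0], [0, 0, 1]]
    - [25, [0.04, 0.25, 0], [0, 0, 1]]
    - [25, [0.04, 0.25, 0], [0, 0, 1]]
    - [25, [0.04, 0.25, 0], [0, 0, 1]]
    - [25, [0.04, 0.25, 0], [0, 0, 1]]
    - [25, [0.04, 0.25, 0], [0, 0, 1]]
    - [25, [0.04, 0.25, 0], [0, 0, 1]]
    - [25, [0.04, 0.25, 0], [0, 0, 1]]

```text
clock: 19.35
eef_pos: [438.8, -80.5, 254.9]
tool_rot: [3.142, 0.0, 1.733]
force: [-0.0, 0.5, -3.3]
width: 30.4
gripper_force: 60.1
```

Request:
send_rows:
  series:
    - [25, [0.04, 0.25, 0], [0, 0, 1]]
    - [25, [0.04, 0.25, 0], [0, 0, 1]]
    - [25, [0.04, 0.25, 0], [0, 0, 1]]
    - [25, [0.04, 0.25, 0], [0, 0, 1]]
    - [25, [0.04, 0.25, 0], [0, 0, 1]]
    - [25, [0.04, 0.25, 0], [0, 0, 1]]
    - [25, [0.04, 0.25, 0], [0, 0, 1]]
    - [25, [0.04, 0.25, 0], [0, 0, 1]]

```text
clock: 20.35
eef_pos: [457.8, 39.5, 254.9]
tool_rot: [-3.141, -0.0, 2.431]
force: [-0.2, -0.7, -2.2]
width: 30.3
gripper_force: 60.1
```

Request:
send_rows:
  series:
    - [25, [0.04, 0.25, 0], [0, 0, 1]]
    - [25, [0.04, 0.25, 0], [0, 0, 1]]
    - [25, [0.04, 0.25, 0], [0, 0, 1]]
    - [25, [0.04, 0.25, 0], [0, 0, 1]]
    - [25, [0.04, 0.25, 0], [0, 0, 1]]
    - [25, [0.04, 0.25, 0], [0, 0, 1]]
    - [25, [0.04, 0.2, 0], [0, 0, 1]]
    - [25, [0.04, 0, 0], [0, 0, 1]]

```text
clock: 21.35
eef_pos: [476.8, 142.3, 254.8]
tool_rot: [3.141, -0.0, 3.131]
force: [-0.2, -0.1, -3.0]
width: 30.2
gripper_force: 60.1
```

Request:
send_rows:
  series:
    - [25, [0.01, 0, -0.5], [0, 0, 0]]
    - [25, [0, 0, -0.6], [0, 0, 0]]
    - [25, [0, 0, -0.6], [0, 0, 0]]
    - [25, [0, 0, -0.3], [0, 0, 0]]
    - [25, [0, 0, 0], [0, 0, 0]]
    - [25, [0, 0, 0], [0, 0, 0]]

```text
clock: 22.1
eef_pos: [478.2, 140.9, 135.5]
tool_rot: [3.141, 0.001, 3.124]
force: [0.7, 0.5, -2.2]
width: 30.2
gripper_force: 60.0
```

```bash
python3 - <<'E'
from h import *
s=sensors.read_state();print(s['clock'],s['eef_pos'],np.degrees(s['tool_rot']),s['width'])
lane('wrist',154.6,110,158);lane('top',154.6,110,158);lane('side',154.6,110,158)
lane('wrist',154.6,28,75,h=30)
E
```

```text
22.1 [478.2030545  140.86445824 135.54505541] [1.79974064e+02 6.76800066e-02 1.79001962e+02] 30.24229374483791
wrist x 401.3..514.9 sleeve x 436.0..507.3
   409 y 137.4..147.6 z 134.1
   429 y 137.4..146.9 z 134.1
   449 y 134.6..157.5 z 144.8
   469 y 134.6..170.5 z 155.2
   489 y 134.7..158.5 z 154.3
   509 y 134.7..156.6 z 144.6
top x 404.7..552.1 sleeve x 404.7..452.6
   409 y 136.9..146.1 z 137.8
   429 y 136.9..143.5 z 135.9
   449 y 135.8..154.1 z 149.4
   529 y 134.7..143.0 z 143.9
   549 y 134.7..149.9 z 144.2
side x 398.4..548.4 sleeve x 399.8..512.8
   409 y 135.2..144.3 z 134.7
   429 y 136.4..142.5 z 134.9
   449 y 135.2..141.9 z 146.7
   469 y 139.4..167.9 z 157.3
   509 y 135.4..147.3 z 146.0
   529 y 137.0..148.2 z 141.9Traceback (most recent call last):
  File "<stdin>", line 4, in <module>
  File "h.py", line 36, in lane
    D=Q[b<75]; print(n,'x %.1f..%.1f'%(Q[:,0].min(),Q[:,0].max()),'sleeve x %.1f..%.1f'%tuple(np.percentile(D[:,0],[1,99])))
                                                                                              ~~~~~~~~~~~~~^^^^^^^^^^^^^^^
    return _quantile_unchecked(
        a, q, axis, out, overwrite_input, method, keepdims, weights)
    return _ureduce(a,
                    func=_quantile_ureduce_func,
    ...<5 lines>...
                    overwrite_input=overwrite_input,
                    method=method)
    r = func(a, **kwargs)
    result = _quantile(arr,
                       quantiles=q,
    ...<2 lines>...
                       out=out,
                       weights=wgt)
    slices_having_nans = np.isnan(arr[-1, ...])
                                  ~~~^^^^^^^^^
IndexError: index -1 is out of bounds for axis 0 with size 0
```

Request:
send_rows:
  series:
    - [25, [0.02, 0.23, 0], [0, 0, 0]]
    - [25, [0, 0, -0.3], [0, 0, 0]]
    - [25, [0, 0, -0.3], [0, 0, 0]]
    - [25, [0, 0, -0.3], [0, 0, 0]]
    - [25, [0, 0, -0.2], [0, 0, 0]]
    - [25, [0, 0, -0.12], [0, 0, 0]]
    - [25, [0, 0, -0.05], [0, 0, 0]]
    - [25, [0, 0, 0], [0, 0, 0]]

```text
clock: 23.3
eef_pos: [479.0, 154.4, 58.9]
tool_rot: [3.141, 0.0, 3.123]
force: [-0.5, -0.1, -1.6]
width: 29.9
gripper_force: 60.1
```

Request:
send_rows:
  series:
    - [25, [0, 0, -0.02], [0, 0, 0]]
    - [25, [0, 0, -0.02], [0, 0, 0]]
    - [25, [0, 0, 0], [0, 0, 0]]
    - [25, [0, 0, 0], [0, 0, 0]]

```text
clock: 23.8
eef_pos: [479.1, 154.5, 56.5]
tool_rot: [3.141, 0.001, 3.123]
force: [0.3, 1.3, -1.1]
width: 30.3
gripper_force: 60.4
```

Request:
send_rows:
  series:
    - [25, [0, 0, -0.015], [0, 0, 0]]
    - [25, [0, 0, 0], [0, 0, 0]]
    - [25, [0, 0, 0], [0, 0, 0]]

```text
clock: 24.18
eef_pos: [479.3, 155.1, 55.9]
tool_rot: [3.14, 0.001, 3.124]
force: [-0.6, 3.1, 5.5]
width: 29.9
gripper_force: 60.8
```

Request:
send_rows:
  series:
    - [25, [0, 0, -0.005], [0, 0, 0]]
    - [25, [0, 0, 0], [0, 0, 0]]
    - [34, [0, 0, 0], [0, 0, 0]]
    - [38, [0, 0, 0], [0, 0, 0]]
    - [45, [0, 0, 0], [0, 0, 0]]
    - [52, [0, 0, 0], [0, 0, 0]]
    - [52, [0, 0, 0], [0, 0, 0]]

```text
clock: 25.05
eef_pos: [478.7, 154.1, 55.0]
tool_rot: [-3.141, -0.0, 3.123]
force: [0.6, -0.8, -0.5]
width: 51.9
gripper_force: 0.0
```

Request:
send_rows:
  series:
    - [52, [0, 0, 0.1], [0, 0, 0]]
    - [52, [0, 0, 0.3], [0, 0, 0]]
    - [52, [0, 0, 0.8], [0, 0, 0]]
    - [52, [0, 0, 0.9], [0, 0, 0]]
    - [30, [0, 0, 0.7], [0, 0, 0]]
    - [0, [0, 0, 0.6], [0, 0, 0]]
    - [0, [0, 0, 0], [0, 0, 0]]
    - [0, [0, 0, 0], [0, 0, 0]]

```text
clock: 26.05
eef_pos: [478.2, 154.1, 258.9]
tool_rot: [-3.141, -0.001, 3.123]
force: [-0.6, 0.1, 0.8]
width: -0.3
gripper_force: 0.0
```

```bash
python3 - <<'E'
from h import *
s=sensors.read_state();print(s['clock'],s['eef_pos'],np.degrees(s['tool_rot']),s['width'],s['qpos'])
lane('wrist',154.6);lane('wrist',239.5);S=grab('side')
save(S,'s4.png',(150,100,320,228),4)
d=grab('wrist');P=fcloud(d);m=(np.hypot(P[...,0]-619,P[...,1]-202)<40)&(P[...,2]>132)&(P[...,2]<160)
Q=P[m];print('cap',m.sum(),Q.min(0) if m.any() else 0,Q.max(0) if m.any() else 0)
E
```

```text
26.05 [478.21810567 154.1390329  258.88352841] [-1.79993472e+02 -4.10814236e-02  1.78945342e+02] -0.26520075563954515 [-0.48251326  0.40890468  0.16060549  1.91125677 -0.0865647   0.82871836
  1.27606742]
wrist x 401.7..546.4 sleeve x 436.7..514.1
   409 y 151.9..160.9 z 54.4
   429 y 135.5..174.6 z 60.4
   449 y 141.1..171.4 z 64.9
   469 y 140.5..171.2 z 64.8
   489 y 141.3..171.1 z 65.2
   509 y 140.7..171.1 z 64.8
   529 y 134.9..174.1 z 60.6
   549 y 143.3..166.2 z 55.7
wrist x 385.0..573.9 sleeve x 420.6..536.9
   389 y 230.2..252.7 z 60.8
   409 y 219.9..259.3 z 60.7
   429 y 225.2..257.4 z 64.8
   449 y 226.0..256.1 z 64.9
   469 y 225.3..256.5 z 64.7
   489 y 224.8..255.2 z 64.9
   509 y 224.6..255.8 z 65.1
   529 y 224.5..256.6 z 64.4
   549 y 219.5..259.4 z 59.9
   569 y 235.1..244.4 z 53.6
cap 0 0 0
```

View pics/s4.png

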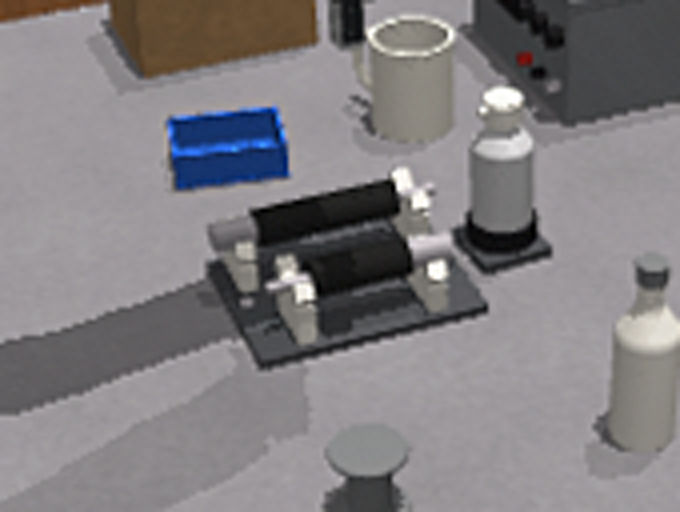

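The side crop shows both rollers level in their lanes. The short one's thick journal is at (430,248) on the canister-side saddle, and the cap is at (502,98). I check the cap centre before pressing.

```bash
python3 - <<'E'
from h import *
for n in('top','side'):
    d=grab(n);P=cloud(d);im=d['img'].astype(int)
    m=(np.hypot(P[...,0]-619,P[...,1]-202)<40)&(P[...,2]>125)&(im.min(-1)>150)
    v,u=np.nonzero(m);c=cv2.minEnclosingCircle(np.stack([u,v],1).astype(np.float32))
    print(n,m.sum(),u.min(),u.max(),v.min(),v.max(),c,onz(d,*c[0],143).round(1),P[m].min(0).round(1),P[m].max(0).round(1))
    b=(np.hypot(P[...,0]-619,P[...,1]-202)<50)&(P[...,2]>60)&(P[...,2]<113)
    print(P[b].min(0).round(1),P[b].max(0).round(1))
E
```

```text
top 88 173 183 138 149 ((178.0, 143.31817626953125), 5.681923866271973) [620.3 201.4 143. ] [604.6 189.4 131.6] [636.8 216.7 146.7]
[596.4 177.4  62.9] [646.3 229.2 112.8]
side 50 269 279 122 128 ((274.0, 125.0), 5.385264873504639) [612.6 197.7 143. ] [597.2 186.2 135.3] [633.7 217.  145.5]
[592.  172.4  60. ] [641.6 221.1 112.8]
```

Request:
send_rows:
  series:
    - [0, [0.5, 0.2, 0], [0, 0, 0]]
    - [0, [0.6, 0.2, 0], [0, 0, 0]]
    - [0, [0.6, 0.2, 0], [0, 0, 0]]
    - [0, [0.6, 0.2, 0], [0, 0, 0]]
    - [0, [0.06, 0, -0.6], [0, 0, 0]]
    - [0, [0, 0, -0.6], [0, 0, 0]]
    - [0, [0, 0, -0.3], [0, 0, 0]]
    - [0, [0, 0, 0], [0, 0, 0]]

```text
clock: 27.35
eef_pos: [619.6, 202.0, 167.7]
tool_rot: [-3.141, -0.003, 3.123]
force: [-0.2, -0.9, 0.4]
width: 0.2
gripper_force: 0.0
```

Request:
send_rows:
  series:
    - [0, [0, 0, -0.05], [0, 0, 0]]
    - [0, [0, 0, -0.03], [0, 0, 0]]
    - [0, [0, 0, 0], [0, 0, 0]]

```text
clock: 27.72
eef_pos: [620.7, 202.4, 165.1]
tool_rot: [3.141, 0.001, 3.123]
force: [0.5, -0.2, -0.2]
width: 0.2
gripper_force: 0.0
```

Request:
send_rows:
  series:
    - [0, [0, 0, -0.05], [0, 0, 0]]
    - [0, [0, 0, -0.05], [0, 0, 0]]
    - [0, [0, 0, 0], [0, 0, 0]]

```text
clock: 28.1
eef_pos: [620.6, 202.4, 158.6]
tool_rot: [3.141, 0.0, 3.123]
force: [-0.9, -0.6, 3.6]
width: 0.3
gripper_force: 1.8
```

Request:
send_rows:
  series:
    - [0, [0, 0, -0.05], [0, 0, 0]]
    - [0, [0, 0, -0.02], [0, 0, 0]]
    - [0, [0, 0, 0], [0, 0, 0]]
    - [0, [0, 0, 0], [0, 0, 0]]

```text
clock: 28.6
eef_pos: [620.6, 202.4, 154.5]
tool_rot: [3.141, 0.0, 3.123]
force: [-0.6, -0.2, 5.7]
width: 0.0
gripper_force: 2.8
```

Contact came at the expected height and the force is now close to 6 N. I go slightly further onto the stop, then back off.

Request:
send_rows:
  series:
    - [0, [0, 0, -0.02], [0, 0, 0]]
    - [0, [0, 0, 0], [0, 0, 0]]
    - [0, [0, 0, 0], [0, 0, 0]]

```text
clock: 28.98
eef_pos: [620.6, 202.4, 154.1]
tool_rot: [3.141, 0.001, 3.123]
force: [-2.0, -0.6, 10.8]
width: -0.3
gripper_force: 5.1
```

Request:
send_rows:
  series:
    - [0, [0, 0, 0.1], [0, 0, 0]]
    - [0, [0, 0, 0.3], [0, 0, 0]]
    - [0, [0, 0, 0.7], [0, 0, 0]]
    - [0, [0, 0, 0.7], [0, 0, 0]]
    - [0, [0, 0, 0], [0, 0, 0]]
    - [0, [0, 0, 0], [0, 0, 0]]
    - [0, [0, 0, 0], [0, 0, 0]]
    - [0, [0, 0, 0], [0, 0, 0]]

```text
clock: 29.98
eef_pos: [619.8, 202.1, 259.7]
tool_rot: [-3.141, -0.002, 3.123]
force: [-0.1, 0.5, 0.4]
width: -0.0
gripper_force: 0.0
```

```bash
python3 - <<'E'
from h import *
s=sensors.read_state();print(s['clock'],s['eef_pos'],s['force'])
lane('side',154.6);lane('side',239.5)
d=grab('side');P=cloud(d);m=(np.hypot(P[...,0]-617,P[...,1]-200)<25)&(P[...,2]>125)&(P[...,2]<160);print('cap z',np.percentile(P[m][:,2],[90,99]))
print(ctrl.finish_job())
E
```

```text
29.975 [619.82941453 202.13321336 259.73674277] [-0.14964476  0.51334529  0.36114985]
side x 400.7..550.0 sleeve x 424.2..516.9
   409 y 148.2..161.0 z 56.7
   429 y 135.3..172.6 z 60.3
   449 y 136.0..159.4 z 65.7
   469 y 136.0..162.9 z 65.2
   489 y 137.1..163.0 z 66.5
   509 y 137.5..165.0 z 66.2
   529 y 135.2..171.5 z 61.3
   549 y 139.8..163.4 z 61.9
side x 381.2..572.7 sleeve x 418.2..537.3
   389 y 227.8..250.0 z 62.2
   409 y 220.7..256.6 z 61.7
   429 y 222.3..245.6 z 66.9
   449 y 223.5..247.1 z 64.5
   469 y 221.3..247.8 z 65.1
   489 y 224.1..243.7 z 66.4
   509 y 223.7..247.5 z 66.5
   529 y 222.9..247.1 z 64.6
   549 y 219.6..258.8 z 59.7
   569 y 232.4..239.3 z 55.1
cap z [142.81608704 144.34091908]
the job is handed in; nothing more can be done
None
```

Job handed in at about 30 s; no verdict came back, but my measurements show both rollers level in their lanes, and the cap pressed to its stop (10.8 N) and back up at about 143 mm.

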